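Rack the label rolls on their spindle stands

TASK

Rack the four white label rolls for the label printer: the two of big diameter go over the post of the square stand, the two of small diameter over the post of the round stand. On each stand the tall (wide-label) roll goes at the bottom and the flat (narrow-label) one on top of it, bores over the post, each lying flat on what is below. Leave the tape, jar, cup and stapler standing where they are.

Things in the scene. Friction and masses are not known exactly. Their poses are not given: they have to be found in the camera images.
- big_wide_mid (a point): Big wide label roll: white paper on a brown cardboard core, standing on its flat end with its bore vertical; outer diameter 62 mm, height 44 mm, bore 26 mm through. Firm and rigid, 20 to 170 g. This point is its centre, half-way up; z along the bore (the two ends are alike).
- big_narrow_mid (a point): Big narrow label roll: white paper on a brown cardboard core, standing on its flat end with its bore vertical; outer diameter 62 mm, height 24 mm, bore 26 mm through. Firm and rigid, 20 to 170 g. This point is its centre, half-way up; z along the bore (the two ends are alike).
- small_wide_mid (a point): Small wide label roll: white paper on a brown cardboard core, standing on its flat end with its bore vertical; outer diameter 42 mm, height 44 mm, bore 26 mm through. Firm and rigid, 20 to 170 g. This point is its centre, half-way up; z along the bore (the two ends are alike).
- small_narrow_mid (a point): Small narrow label roll: white paper on a brown cardboard core, standing on its flat end with its bore vertical; outer diameter 42 mm, height 24 mm, bore 26 mm through. Firm and rigid, 20 to 170 g. This point is its centre, half-way up; z along the bore (the two ends are alike).
- square_stand: The square spindle stand: dark steel base plate 100 x 100 mm, 10 mm thick; a steel spindle post 12 mm in diameter stands upright at its centre, top (tapered over the last 7 mm) 70 mm above the counter. Fixed to the counter. Origin: on the post's axis, at counter level; z up.
- round_stand: The round spindle stand: dark steel base disc 68 mm in diameter, 10 mm thick; a steel spindle post 12 mm in diameter stands upright at its centre, top (tapered over the last 7 mm) 70 mm above the counter. Fixed to the counter. Origin: on the post's axis, at counter level; z up.
- tape_mid (a point): Bystander, loose: roll of amber adhesive tape lying flat, outer diameter 80 mm, 60 mm hole, 19 mm high. This point is its centre, half-way up.
- jar_mid (a point): Bystander, loose: amber medicine jar with a white cap, 48 mm in diameter, 75 mm high, upright. This point is on its axis, half-way up.
- cup_mid (a point): Bystander, loose: white drinking cup without a handle, 72 mm across the rim, 80 mm high, upright. This point is on its axis, half-way up.
- stapler_mid (a point): Bystander, loose: black stapler 135 mm long (its x), 36 mm wide, 48 mm high, at the far side of the counter. This point is its centre, half-way up.
There are look-alikes about, which are no part of the job. What is shaped like the round_stand but red is not meant. Leave any turquoise look-alike of the part that bears small_wide_mid alone.

How it is judged:
By the outcome, as a careful person would: the job done as asked, in the order asked, and still so for the second after the job is handed in, with the robot touching nothing.
It also fails if it takes over 102 s, if anything falls off the work surface, if the arm or the gripper's body presses on something with over 40 N, if the wrist force passes 120 N, or if a joint passes its speed limit or range.

ROBOT

A 6-joint arm with a two-finger parallel gripper is mounted at the origin on the work surface. World frame = base frame: x ahead of the robot, y to its left, z up, the work surface at z = 0. Lengths are in m, angles in rad, forces in N, time in s.
With the tool pointing down it reaches from about 0.375 to 0.975 m from the base axis. Payload 3.8 kg.
Tool frame: the origin (TCP) lies midway between the tips of the shut fingers; the grasp point (between the pads) lies 19 mm behind it (arm.grasp_offset is the x of the grasp point in the tool frame, in m); x points along the fingers, z is the direction in which the jaws open and shut, and the axes are right-handed (so a half turn about x gives the same grasp; the last joint's range is limited). The gripper opens to 88 mm and grips with 3 to 60 N. Pads are 18 mm wide; open, the fingers measure 123 mm over their backs; the gripper's body (75 mm by 187 mm) begins 45 mm behind the grasp point.
Start: joints at [-1.309, 0.264, 1.604, -0, 1.274, -0.037], TCP at [0.199, -0.645, 0.239] pointing down, gripper open.
Joint ranges: [-2.63, 2.63], [-0.94, 2.18], [0.31, 2.57], [-1.31, 4.45], [0, 2.66], [-2.55, 2.55]. Speed limits (rad/s): [2.57, 2.57, 3.14, 3.14, 3.14, 3.14].

INTERFACE

Orientations are given as a rotation vector (axis times angle).
In Python, from plant import arm, vision, hand_in, finder gives the robot as it stands. The module is installed in compiled form; this text tells all that it offers.
- The arm moves only by the shell command python3 -m pendant 'ROWS' [FORCE]. ROWS is text: rows parted by semicolons, each of 5 numbers parted by spaces: the finger opening in mm, from 0 to 88.1, then the shift along the tool's x, y, z in mm, then the turn about the tool's x in degrees. A call has 1 to 20 rows; each row shifts and turns the commanded pose from where the row before left it, along the tool's axes as they then stand; what a row does not reach is not made up. A row lasts 1/12 s, in which the tool goes at most 41.7 mm and 7.16 degrees, less where a joint would pass 70% of its speed; a pose out of reach is approached as far as the arm can. A call with a gripper value outside its range is refused whole. The fingers move at their own pace and stop on an object; FORCE is the grip in N (left out, the last holds). Time passes only in rows, so rows that do not move let the fingers close. It gives the time, the measured TCP pose, the force and the opening at its end, in the units of the state.
- arm.read_state(): the state, without advancing time (a new reading comes with each control period).
- vision.grab_frame(name): name is "scene" or "top" or "wrist"; returns the picture (480x640x3 uint8, red, green, blue); there is no depth.
- vision.camera_info(name): a dict with "mtx" (3x3 intrinsics, pixels), "world_from_camera" (4x4, takes a point from camera to world coordinates); the wrist camera has in their place "hand_eye" (4x4, takes a point from camera to tool coordinates, whose origin is the TCP and whose axes are the tool frame's). Camera axes: x right, y down, z forward; pixel columns grow to the right and rows downward; lengths in m; the calibration is good to about 2 mm. The wrist camera is an equidistant fisheye: a pixel r from the principal point sees the ray r / f radians off the axis. A picture is of the moment at which its call begins: read the wrist's pose just before it. camera_info takes no time and is no camera call.
- hand_in(): hands the job in, once; it reports no verdict.
Trained networks look in the newest picture that a camera, given by its name, has taken for a name from the list of things; names that differ only in an ending like _2 or _b are one class to them, and where a whole thing is asked for, a point or a joint stands for the part that bears it (a point fixed in the world has none). Each returns a list of dicts, best first, with "score" (0 to 1); they miss things now and then, are a little off and sometimes report something else, mostly with a low value. They report only what shows in the picture. A call takes as long as a camera call. They do not tell look-alikes from the thing itself.
- finder.search_frame(target, camera): "xy" ([column, row] in pixels, amid what is visible of it).
- finder.trace(target, camera): "mask" (480x640 bool, what is visible of it) and "xy" ([column, row] in pixels, amid what is visible of it).
- finder.mark_of(target, camera): "xy" ([column, row] in pixels: a listed point, or the origin of a listed thing).
The state is a dict: "time_s": time; "joints": joint angles; "joint_velocities": joint speeds; "effort": joint torques, N m; "eef_pos": TCP position; "orientation": TCP orientation; "force": force on the tool from outside, world axes, zero at the start; "wrist_torque": the same for the moment, N m; "grip_width": finger opening in m.
Only numpy, scipy, OpenCV 4.12 (cv2) and the standard library are available. Lean on these libraries where they do the work, as an engineer would, in place of code of your own. Each camera call takes 0.05 s, during which the arm holds its last target. There are 200 camera calls.

## Working session

There is one attempt and no reset: what is moved stays moved. The work goes in short steps, Python scripts to look and compute and a shell command to move; the robot and the scene stay as the last step left them, time stands still between calls to the robot, and variables do not carry over. Pictures are saved under pics/ and viewed, about 12 in all and at most 16, crops included, and the job is handed in when it is done.

```bash
mkdir -p pics; cat > h.py <<'E'
import numpy as np, cv2
from plant import arm, vision, finder
from scipy.spatial.transform import Rotation as R
def ray(cam,uv,st=None):
    ci=vision.camera_info(cam);K=np.array(ci["mtx"]);u=np.array(uv,float)
    x=(u[0]-K[0,2])/K[0,0];y=(u[1]-K[1,2])/K[1,1]
    if cam=="wrist":
        r=np.hypot(x,y);s=np.sin(r)/r if r>1e-9 else 1
        d=np.array([x*s,y*s,np.cos(r)])
        T=np.eye(4);T[:3,:3]=R.from_rotvec(st["orientation"]).as_matrix();T[:3,3]=st["eef_pos"]
        W=T@np.array(ci["hand_eye"])
    else: d=np.array([x,y,1.]);W=np.array(ci["world_from_camera"])
    return W[:3,3],W[:3,:3]@d
def at(cam,uv,z,st=None):
    o,d=ray(cam,uv,st);return o+d*(z-o[2])/d[2]
def save(im,n): cv2.imwrite(f"pics/{n}.png",im[:,:,::-1])
Z=dict(big_wide_mid=.022,big_narrow_mid=.012,small_wide_mid=.022,small_narrow_mid=.012,square_stand=0,round_stand=0,tape_mid=.0095,jar_mid=.0375,cup_mid=.04,stapler_mid=.024)
E
python3 - <<'E'
from h import *
np.set_printoptions(precision=4,suppress=True)
st=arm.read_state();print(st["eef_pos"],st["orientation"],st["grip_width"],R.from_rotvec(st["orientation"]).as_matrix())
for c in("scene","top"):
    save(vision.grab_frame(c),c+"0")
    for n in Z:
        print(c,n,[(np.round(m["xy"]),round(m["score"],2),at(c,m["xy"],Z[n])[:2]) for m in finder.mark_of(n,c)[:4]])
E
```

```text
[ 0.1985 -0.6444  0.2374] [ 0.9878  1.3376 -0.9855] 0.08824607559770477 [[-0.0006  0.9557  0.2943]
 [ 0.0021  0.2943 -0.9557]
 [-1.      0.     -0.0022]]
scene big_wide_mid [(array([125., 248.]), 0.87, array([ 0.5457, -0.4189])), (array([361., 221.]), 0.23, array([0.4776, 0.0874]))]
scene big_narrow_mid [(array([358., 224.]), 0.88, array([0.4743, 0.081 ]))]
scene small_wide_mid [(array([473., 230.]), 0.77, array([0.5267, 0.3258])), (array([514., 234.]), 0.68, array([0.5465, 0.4064])), (array([126., 252.]), 0.63, array([ 0.5582, -0.4127])), (array([445., 273.]), 0.21, array([0.6632, 0.2304]))]
scene small_narrow_mid [(array([317., 258.]), 0.73, array([ 0.5883, -0.0142])), (array([127., 249.]), 0.37, array([ 0.5357, -0.421 ]))]
scene square_stand [(array([212., 285.]), 0.95, array([ 0.645 , -0.2239])), (array([267., 214.]), 0.3, array([ 0.4008, -0.1301]))]
scene round_stand [(array([441., 272.]), 0.98, array([0.6344, 0.2322])), (array([390., 266.]), 0.89, array([0.6117, 0.1323]))]
scene tape_mid [(array([202., 220.]), 0.81, array([ 0.4314, -0.2784]))]
scene jar_mid []
scene cup_mid [(a
[... 417 characters left out ...]
1.]), 0.59, array([0.5452, 0.4002]))]
top small_narrow_mid [(array([325., 250.]), 0.62, array([ 0.5842, -0.0074])), (array([204., 230.]), 0.6, array([0.6294, 0.2361]))]
top square_stand [(array([432., 222.]), 0.98, array([ 0.6425, -0.2303]))]
top round_stand [(array([259., 239.]), 0.84, array([0.6109, 0.1266])), (array([204., 232.]), 0.78, array([0.6257, 0.2388])), (array([463., 318.]), 0.42, array([ 0.4462, -0.2821]))]
top tape_mid [(array([465., 320.]), 0.81, array([ 0.44  , -0.2838]))]
top jar_mid [(array([160., 328.]), 0.89, array([0.4345, 0.3091]))]
top cup_mid [(array([387., 314.]), 0.58, array([ 0.4549, -0.1235]))]
top stapler_mid [(array([307., 170.]), 0.76, array([0.7484, 0.028 ]))]
```

View pics/top0.png

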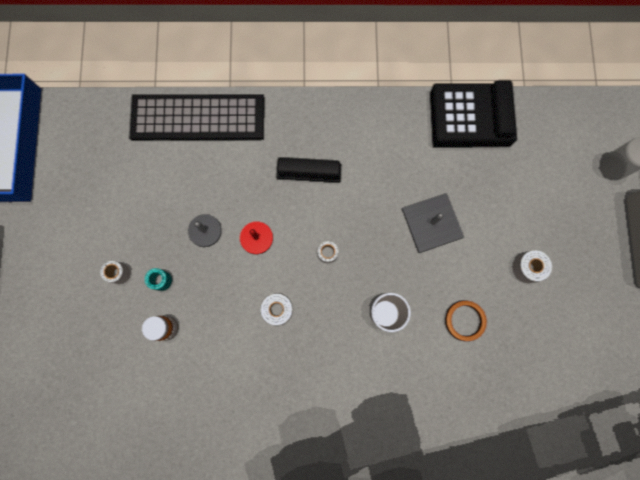

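View pics/scene0.png

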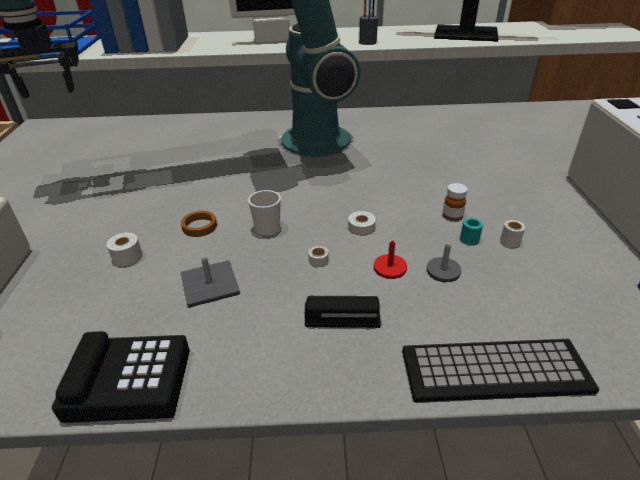

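Top view: big wide is at (532,266), big narrow (276,310), small narrow (328,251) and small wide, white, (112,271). Turquoise decoy is at (158,279), the square stand (432,222), the grey round stand (205,230) and the red decoy (257,238). The two cameras agree to within about 8 mm. I'll start with the big wide roll.

```bash
cat >> h.py <<'E'
np.set_printoptions(precision=4,suppress=True)
def delta(p,st=None):  # world target of TCP -> tool-axis shift mm
    st=st or arm.read_state()
    return (R.from_rotvec(st["orientation"]).inv().apply(np.array(p)-st["eef_pos"])*1000).round(1)
def wlook(n,z,pic=None,save_=True):
    st=arm.read_state();im=vision.grab_frame("wrist")
    if pic: save(im,pic)
    print("t",st["time_s"],"tcp",st["eef_pos"],"j",np.array(st["joints"]),"w",st["grip_width"],"F",st["force"])
    for m in finder.mark_of(n,"wrist")[:3]:
        p=at("wrist",m["xy"],z,st);print(n,np.round(m["xy"]),round(m["score"],2),p[:2],"shift",delta([*p[:2],st["eef_pos"][2]],st))
    for m in finder.trace(n,"wrist")[:2]: print(" trace",np.round(m["xy"]),round(m["score"],2),m["mask"].sum())
E
python3 -m pendant '88 8 33 -9.6 0;88 8 33 -9.6 0;88 8 33 -9.6 0;88 8 33 -9.6 0;88 8 33 -9.6 0;88 8 33 -9.6 0;88 8 33 -9.6 0;88 8 33 -9.6 0;88 8 33 -9.6 0;88 8 33 -9.6 0;88 8 33 -9.6 0;88 8 33 -9.6 0;88 0 0 0 0;88 0 0 0 0' 25
python3 -c "
from h import *
wlook('big_wide_mid',.022,'w1')"
```

```text
time_s: 2.27
eef_pos: [0.5443, -0.4167, 0.1418]
orientation: [0.984, 1.339, -0.984]
force: [-0.3, 0.5, -0.4]
grip_width: 0.088
t 2.2667 tcp [ 0.5443 -0.4167  0.1418] j [-0.6897  0.3542  1.6714 -0.0002  1.1175  0.5789] w 0.08798287881548926 F [-0.3439  0.4704 -0.41  ]
big_wide_mid [322. 232.] 0.7 [ 0.5487 -0.4188] shift [-0.   3.6  3.3]
 trace [325. 239.] 0.93 6180
```

View pics/w1.png

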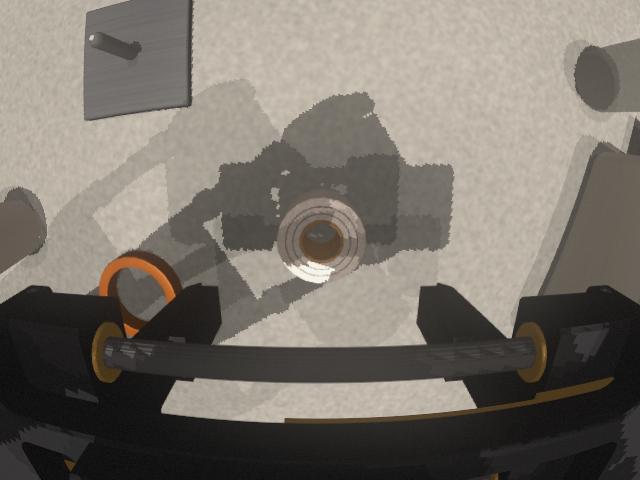

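Wrist view: the roll is centred at about (321,239), between the fingers. Now descend and grip.

```bash
python3 -c "
from h import *
s=arm.read_state()
for uv,z in(((321,239),.044),((321,234),.022)): p=at('wrist',uv,z,s);print(p,delta(p,s))"
python3 -m pendant '88 20 2 2 0;88 25 0 0 0;88 25 0 0 0;88 25 0 0 0;88 20 0 0 0;88 14 0 0 0;88 0 0 0 0;55 0 0 0 0;55 0 0 0 0;55 0 0 0 0;55 0 0 0 0;55 0 0 0 0' 25
```

```text
[ 0.5472 -0.4208  0.044 ] [99.1  4.   2.8]
[ 0.5452 -0.4216  0.022 ] [121.1   1.8   2.9]
time_s: 3.42
eef_pos: [0.5467, -0.4205, 0.0157]
orientation: [0.986, 1.333, -0.986]
force: [-1.5, 1.0, 3.6]
grip_width: 0.0617
```

```bash
python3 -m pendant '55 -10 0 0 0;55 -25 0 0 0;55 -30 0 0 0;55 -30 0 0 0;55 -25 0 0 0;55 0 15 -15 0;55 0 23 -24 0;55 0 23 -24 0;55 0 23 -24 0;55 0 15 -20 0;55 0 0 -15 0;55 0 0 0 0;55 0 0 0 0' 25
python3 -c "
from h import *
wlook('square_stand',0,'w2')"
```

```text
time_s: 4.5
eef_pos: [0.6038, -0.2735, 0.1339]
orientation: [0.985, 1.337, -0.986]
force: [-1.0, -0.3, -1.3]
grip_width: 0.0619
t 4.5 tcp [ 0.6038 -0.2735  0.1339] j [-0.4625  0.3207  1.7317 -0.0008  1.0895  0.8083] w 0.061873618207430585 F [-0.9735 -0.2827 -1.3257]
square_stand [276. 165.] 0.57 [ 0.6444 -0.2285] shift [ -0.   52.1 -31. ]
 trace [274. 167.] 0.98 17699
```

View pics/w2.png

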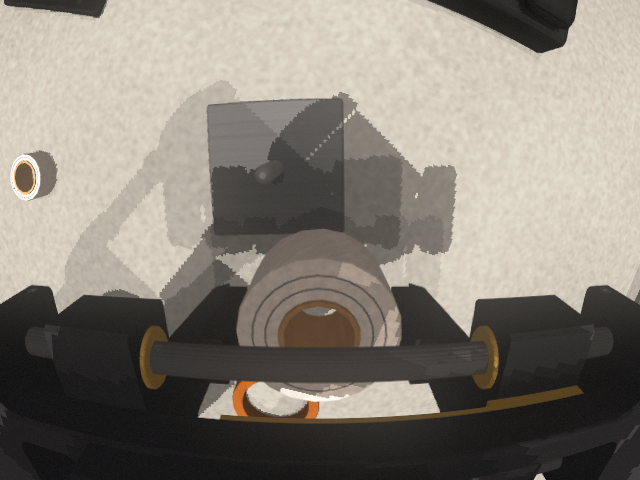

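Wrist view: the post base is at about (276,167) and its tip at (263,175). The held roll's bore is centred at about (319,335).

```bash
python3 -c "
from h import *
s=arm.read_state()
for uv,z in(((276,167),.01),((263,175),.068),((275,165),.01),((319,337),.162)): p=at('wrist',uv,z,s);print(p,delta(p,s))"
```

```text
[ 0.6444 -0.232   0.01  ] [123.9  51.3 -29.7]
[ 0.6437 -0.2312  0.068 ] [ 65.9  50.9 -30.6]
[ 0.6456 -0.2309  0.01  ] [123.9  52.8 -30.4]
[ 0.606  -0.2761  0.162 ] [-28.    1.6   1.3]
```

```bash
python3 -m pendant '55 0 17 -10 0;55 0 20 -12 0;55 0 13.5 -8.5 0;55 0 0 0 0;55 20 0 0 0;55 25 0 0 0;55 25 0 0 0;55 0 0 0 0' 25
python3 -c "
from h import *
wlook('square_stand',0,'w3')"
```

```text
time_s: 5.32
eef_pos: [0.6391, -0.2293, 0.0576]
orientation: [0.985, 1.346, -0.991]
force: [-1.2, 0.7, -2.9]
grip_width: 0.062
t 5.3167 tcp [ 0.6391 -0.2293  0.0576] j [-0.3809  0.4317  1.735  -0.0007  0.9853  0.8919] w 0.06203447683213408 F [-1.1577  0.651  -2.8946]
 trace [320. 210.] 0.93 15472
```

```bash
python3 -m pendant '55 0 0 0 0;55 0 0 0 0;55 0 0 0 0' 25
```

```text
time_s: 5.72
eef_pos: [0.6449, -0.2306, 0.0658]
orientation: [0.987, 1.333, -0.985]
force: [-0.2, 0.2, -1.4]
grip_width: 0.0622
```

View pics/w3.png

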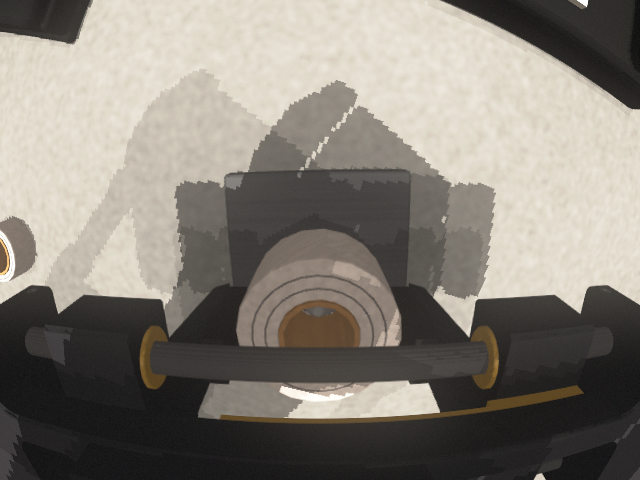

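The post tip shows inside the bore at about (319,311). The arm needs a few rows to settle. Lower gently.

```bash
python3 -m pendant '55 10 0 0 0;55 12 0 0 0;55 10 0 0 0;55 6 0 0 0;55 0 0 0 0;55 0 0 0 0;55 0 0 0 0;55 0 0 0 0' 25
```

```text
time_s: 6.38
eef_pos: [0.6433, -0.2297, 0.0249]
orientation: [0.986, 1.337, -0.987]
force: [-0.8, 0.2, -0.4]
grip_width: 0.0621
```

```bash
python3 -m pendant '66 0 0 0 0;72 0 0 0 0;80 0 0 0 0;80 -10 0 0 0;80 -20 0 0 0;80 -30 0 0 0;85 -30 0 0 0;88 -25 0 0 0;88 0 0 0 0' 25
python3 -m pendant '88 0 -3 -15 0;88 0 -6 -30 0;88 0 -6 -30 0;88 0 -6 -30 0;88 0 -6 -30 0;88 0 -6 -30 0;88 0 -6 -30 0;88 0 -6 -30 0;88 0 -6 -30 0;88 0 -6 -30 0;88 0 -6 -30 0;88 0 -6 -30 0;88 0 -3 -14 0;88 0 0 0 0;88 0 0 0 0;88 0 0 0 0;88 0 0 0 0'
python3 -c "
from h import *
wlook('big_narrow_mid',.012,'w4')
save(vision.grab_frame('top'),'top1')
for n in ['big_wide_mid']: print([(m['xy'],m['score'],at('top',m['xy'],.032)) for m in finder.mark_of(n,'top')])"
```

```text
time_s: 7.13
eef_pos: [0.6481, -0.2317, 0.1492]
orientation: [0.987, 1.323, -0.982]
force: [1.0, 0.0, 1.4]
grip_width: 0.0879
time_s: 8.55
eef_pos: [0.4699, 0.0911, 0.1408]
orientation: [0.987, 1.335, -0.987]
force: [-0.5, 0.2, -0.7]
grip_width: 0.0879
t 8.55 tcp [0.4699 0.0911 0.1408] j [ 0.1397 -0.025   2.1158 -0.0004  1.0503  1.4129] w 0.08786898388952168 F [-0.4895  0.1633 -0.6742]
big_narrow_mid [317. 235.] 0.83 [0.469  0.0907] shift [-0.  -1.   0.2]
 trace [312. 245.] 0.7 4908
 trace [524. 292.] 0.6 1046
[([434.6, 219.5], 0.69, array([ 0.6408, -0.2278,  0.032 ])), ([329.1, 251.7], 0.58, array([ 0.5778, -0.015 ,  0.032 ]))]
```

View pics/w4.png

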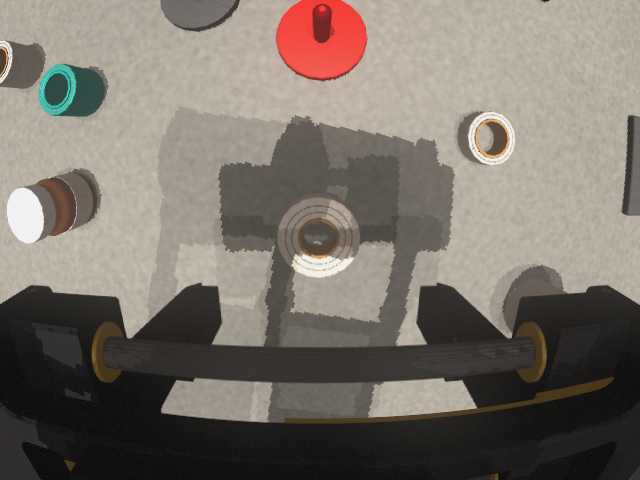

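Wrist view: the big narrow roll is centred at (318,236), directly under the jaws. Descend and grip.

```bash
python3 -m pendant '88 20 0 0 0;88 30 0 0 0;88 30 0 0 0;88 28 0 0 0;88 16 0 0 0;88 6 0 0 0;88 5 0 0 0;88 0 0 0 0;55 0 0 0 0;55 0 0 0 0;55 0 0 0 0;55 0 0 0 0;55 0 0 0 0' 25
```

```text
time_s: 9.88
eef_pos: [0.4702, 0.092, 0.0068]
orientation: [0.987, 1.334, -0.985]
force: [-0.7, -0.3, 4.6]
grip_width: 0.0625
```

```bash
python3 -m pendant '55 -10 0 0 0;55 -25 0 0 0;55 -30 0 0 0;55 -30 0 0 0;55 -30 0 0 0;55 -12 0 0 0;55 0 0 0 0' 25
python3 -m pendant '55 0 3 15 0;55 0 6 30 0;55 0 6 30 0;55 0 6 30 0;55 0 6 30 0;55 0 6 30 0;55 0 6 30 0;55 0 6 30 0;55 0 6 30 0;55 0 6 30 0;55 0 6 30 0;55 0 4 27 0;55 0 3 13 0;55 0 0 0 0;55 0 0 0 0;55 0 0 0 0;55 0 0 0 0'
python3 -c "
from h import *
wlook('square_stand',0,'w5');print(delta([.6435,-.2305,.1]))"
```

```text
time_s: 10.47
eef_pos: [0.4721, 0.0923, 0.1468]
orientation: [0.99, 1.33, -0.981]
force: [0.8, -0.0, -1.2]
grip_width: 0.0622
time_s: 11.88
eef_pos: [0.6398, -0.2251, 0.142]
orientation: [0.986, 1.338, -0.986]
force: [-0.9, -0.2, -1.1]
grip_width: 0.062
t 11.8833 tcp [ 0.6398 -0.2251  0.142 ] j [-0.3752  0.3411  1.6884  0.0004  1.1138  0.8954] w 0.06203990376035494 F [-0.9181 -0.2279 -1.0963]
square_stand [323. 224.] 0.8 [ 0.645  -0.2279] shift [-0.   4.2  4.2]
 trace [321. 189.] 0.94 7209
[42.9  1.5  5.7]
```

View pics/w5.png

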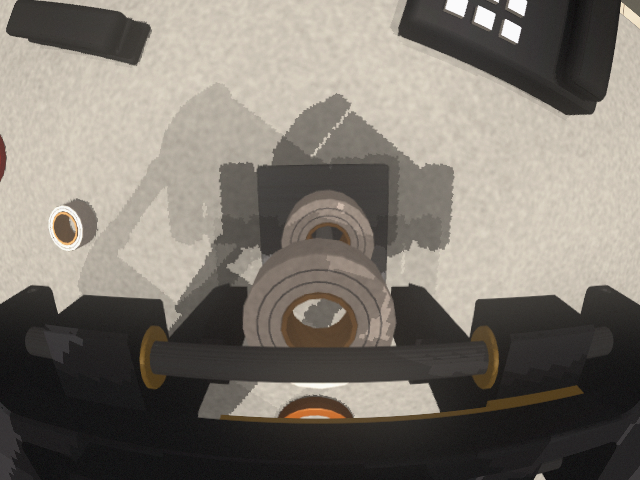

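Wrist view: the big wide roll sits on the stand, with its bore at about (328,236) and the post inside. The held roll's bore is at about (320,323).

```bash
python3 -c "
from h import *
s=arm.read_state()
for uv,z in(((320,324),.159),((328,237),.054)): p=at('wrist',uv,z,s);print(p,delta(p,s))"
python3 -m pendant '55 0 2 5 0;55 0 0 0 0;55 20 0 0 0;55 20 0 0 0;55 0 0 0 0;55 0 0 0 0;55 0 0 0 0'
```

```text
[ 0.6415 -0.227   0.159 ] [-16.1   0.6   1.7]
[ 0.6502 -0.2301  0.054 ] [88.9  8.   7.3]
time_s: 12.62
eef_pos: [0.6444, -0.2311, 0.1034]
orientation: [0.986, 1.335, -0.986]
force: [-0.2, 0.5, -0.2]
grip_width: 0.0621
```

```bash
python3 -m pendant '55 12 0 0 0;55 14 0 0 0;55 10 0 0 0;55 5 0 0 0;55 0 0 0 0;55 0 0 0 0;55 0 0 0 0'
python3 -c "
from h import *
wlook('big_narrow_mid',.066,'w6')"
```

```text
time_s: 13.2
eef_pos: [0.6437, -0.2308, 0.0611]
orientation: [0.986, 1.337, -0.987]
force: [-0.0, 0.7, 0.5]
grip_width: 0.0621
t 13.2 tcp [ 0.6437 -0.2308  0.0611] j [-0.3808  0.4304  1.7293 -0.      0.9826  0.8913] w 0.0621030710049398 F [-0.0052  0.6536  0.5128]
big_narrow_mid [318. 315.] 0.74 [ 0.6427 -0.232 ] shift [ 0.  -1.3  0.8]
 trace [320. 298.] 0.95 12936
```

View pics/w6.png

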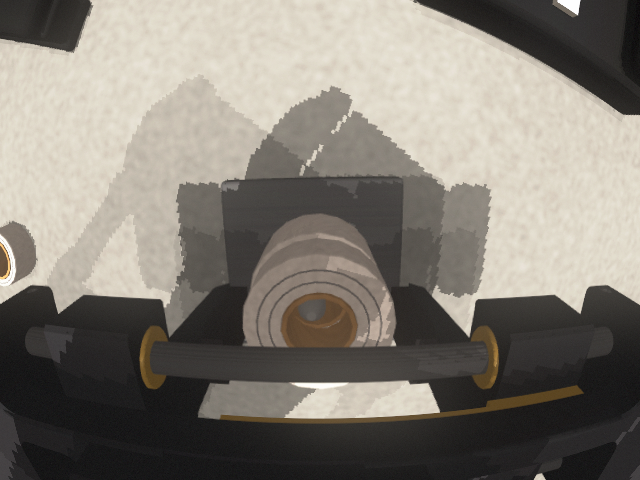

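The post tip shows in the bore at (313,308), so the roll is seated. Release it and go to the small wide roll.

```bash
python3 -m pendant '66 0 0 0 0;72 0 0 0 0;78 0 0 0 0;78 -10 0 0 0;78 -20 0 0 0;78 -30 0 0 0;80 -20 0 0 0;80 0 0 0 0'
python3 -m pendant '75 0 3 -15 0;75 0 5 -35 0;75 0 5 -35 0;75 0 5 -35 0;75 0 5 -35 0;75 0 5 -35 0;75 0 5 -35 0;75 0 5 -35 0;75 0 5 -35 0;75 0 5 -35 0;75 0 5 -35 0;75 0 5 -35 0;75 0 5 -35 0;75 0 5 -35 0;75 0 5 -35 0;75 0 5 -35 0;75 0 5 -35 0;75 0 5 -35 0;75 0 5 -35 0;75 0 0 -15 0'
python3 -m pendant '75 0 0 0 -7;75 0 0 0 -7;75 0 0 0 -7;75 0 0 0 -7;75 0 0 0 -7;75 0 0 0 -7;75 0 0 0 -7;75 0 0 0 -7;75 0 0 0 -7;75 0 0 0 -7;75 0 0 0 -7;75 0 0 0 -7;75 0 0 0 -7;75 0 0 0 0;75 0 0 0 0;75 0 0 0 0'
python3 -c "
from h import *
save(vision.grab_frame('top'),'top2')
wlook('small_wide_mid',.022,'w7')"
```

```text
time_s: 14.02
eef_pos: [0.6478, -0.2324, 0.1489]
orientation: [0.987, 1.325, -0.983]
force: [0.9, -0.4, 0.9]
grip_width: 0.0798
time_s: 15.68
eef_pos: [0.5358, 0.4312, 0.14]
orientation: [0.984, 1.339, -0.985]
force: [-1.1, -0.4, -0.5]
grip_width: 0.0751
time_s: 17.02
eef_pos: [0.5379, 0.4267, 0.1409]
orientation: [-0.246, 1.558, 0.245]
force: [-0.8, -0.1, -0.4]
grip_width: 0.0751
t 17.0667 tcp [0.5381 0.4269 0.1412] j [0.6344 0.3568 1.6691 0.     1.1168 0.3206] w 0.07478303208358776 F [ 0.0879  0.2403 -0.2604]
small_wide_mid [269. 355.] 0.9 [0.5308 0.3149] shift [   0.1 -104.3  -41.5]
small_wide_mid [319. 265.] 0.75 [0.5459 0.4043] shift [  0.  -23.8   0.4]
 trace [321. 272.] 0.97 3011
 trace [269. 334.] 0.78 1192
```

View pics/w7.png

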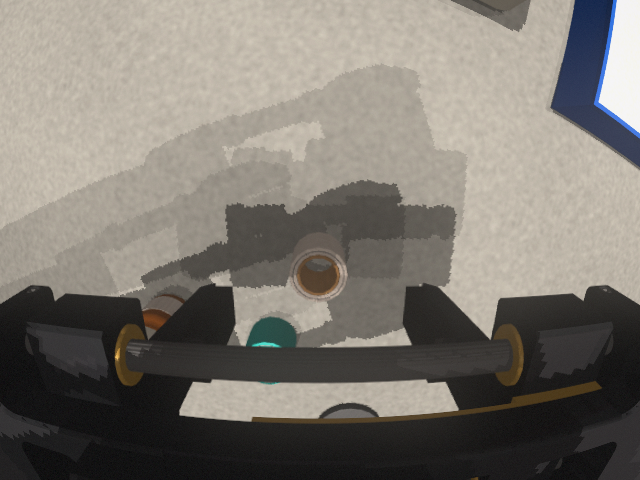

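The white roll is at (319,270) and the turquoise one is well to the side, at (270,345). Correct, descend and grip.

```bash
python3 -m pendant '75 0 -12 0 0;75 0 -12 0.5 0;75 0 0 0 0;75 15 0 0 0;75 25 0 0 0;75 25 0 0 0;75 25 0 0 0;75 25 0 0 0;75 13 0 0 0;75 0 0 0 0;75 0 0 0 0;36 0 0 0 0;36 0 0 0 0;36 0 0 0 0;36 0 0 0 0;36 0 0 0 0;36 0 0 0 0' 20
```

```text
time_s: 18.63
eef_pos: [0.5469, 0.4048, 0.0146]
orientation: [-0.248, 1.556, 0.249]
force: [-1.2, -0.3, 2.9]
grip_width: 0.0407
```

```bash
python3 -m pendant '36 -10 0 0 0;36 -25 0 0 0;36 -30 0 0 0;36 -30 0 0 0;36 -25 0 0 0;36 0 -15 2 0;36 0 -30 3 0;36 0 -30 3 0;36 0 -30 3 0;36 0 -30 3 0;36 0 -30 3 0;36 0 -30 3 0;36 0 -30 3 0;36 0 -15 3 0;36 0 0 0 0;36 0 0 0 0;36 0 0 0 0;36 0 0 0 0'
python3 -c "
from h import *
wlook('round_stand',0,'w8')"
```

```text
time_s: 20.13
eef_pos: [0.6452, 0.1858, 0.1335]
orientation: [-0.249, 1.557, 0.25]
force: [0.4, 0.6, -0.4]
grip_width: 0.0412
t 20.1333 tcp [0.6452 0.1858 0.1335] j [ 0.2431  0.3362  1.712   0.0006  1.094  -0.0747] w 0.041248171728091636 F [ 0.4277  0.607  -0.3937]
round_stand [265. 280.] 0.76 [0.6168 0.1333] shift [  0.  -41.  -43.4]
round_stand [326. 162.] 0.73 [0.6343 0.2378] shift [ 0.  52.7  5.8]
 trace [326. 162.] 0.74 6613
 trace [256. 263.] 0.68 2667
```

View pics/w8.png

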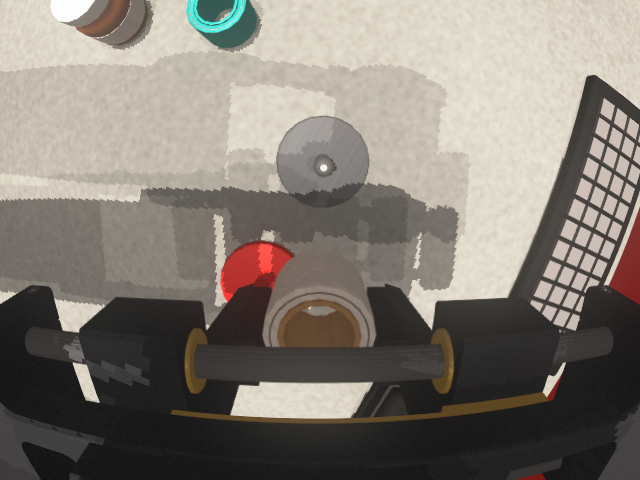

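The grey disc is centred at (323,161) with its post tip at (323,168). The held bore is at about (319,335).

```bash
python3 -c "
from h import *
s=arm.read_state()
for uv,z in(((323,161),.01),((323,168),.07),((319,336),.163)): p=at('wrist',uv,z,s);print(p,delta(p,s))"
```

```text
[0.6318 0.238  0.01  ] [123.7  53.7   3.4]
[0.6315 0.2371 0.07  ] [63.7 53.   2.8]
[0.6456 0.187  0.163 ] [-29.3   1.    0.5]
```

```bash
python3 -m pendant '36 0 16 1 0;36 0 20 1 0;36 0 16.5 0.5 0;36 0 0 0 0;36 0 0 0 0;36 15 0 0 0;36 22 0 0 0;36 15 0 0 0;36 0 0 0 0;36 0 0 0 0;36 0 0 0 0'
python3 -c "
from h import *
wlook('round_stand',0,'w9');print(delta([.6315,.2373,.0246]))"
```

```text
time_s: 21.2
eef_pos: [0.6324, 0.235, 0.0822]
orientation: [-0.248, 1.556, 0.248]
force: [0.8, 0.2, -0.5]
grip_width: 0.0408
t 21.2 tcp [0.6324 0.235  0.0822] j [ 0.3189  0.3917  1.7404 -0.0001  1.0091  0.003 ] w 0.04077679506676474 F [ 0.7892  0.1759 -0.4935]
round_stand [319. 248.] 0.78 [0.6328 0.2357] shift [0.  0.5 0.6]
 trace [318. 232.] 0.63 5907
 trace [260. 396.] 0.56 1468
[58.6  2.3 -1. ]
```

View pics/w9.png

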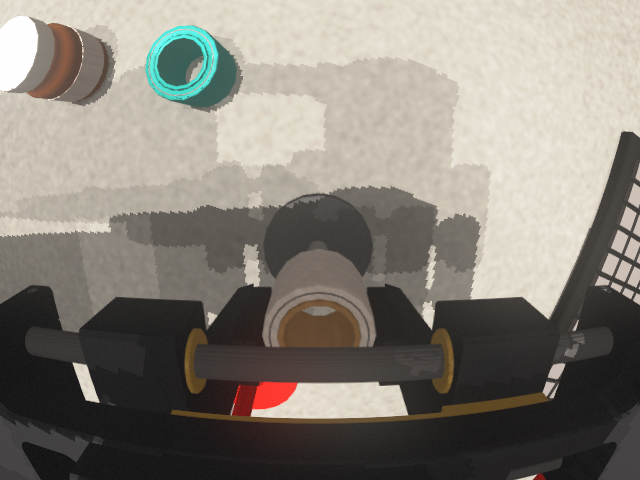

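```bash
python3 -m pendant '36 8 1 -0.5 0;36 15 0 0 0;36 15 0 0 0;36 12 0 0 0;36 7.5 0 0 0;36 0 0 0 0;36 0 0 0 0;36 0 0 0 0;36 0 0 0 0'
```

```text
time_s: 22.1
eef_pos: [0.6308, 0.2359, 0.0233]
orientation: [-0.248, 1.558, 0.248]
force: [-0.2, -0.2, -0.3]
grip_width: 0.0407
```

```bash
python3 -m pendant '46 0 0 0 0;54 0 0 0 0;62 0 0 0 0;62 -10 0 0 0;62 -25 0 0 0;62 -30 0 0 0;70 -30 0 0 0;75 -20 0 0 0;75 0 0 0 0;75 0 -14 -7 0;75 0 -28 -15 0;75 0 -28 -15 0;75 0 -28 -15 0;75 0 -28 -15 0;75 0 -28 -15 0;75 0 -28 -15 0;75 0 -28 -15 0;75 0 -14 -7 0'
python3 -m pendant '75 0 0 0 0;75 0 0 0 0;75 0 0 0 0'
python3 -c "
from h import *
wlook('small_narrow_mid',.012,'w10')"
```

```text
time_s: 23.6
eef_pos: [0.5849, -0.0176, 0.1371]
orientation: [-0.247, 1.561, 0.247]
force: [0.1, 0.4, -0.3]
grip_width: 0.0749
time_s: 23.85
eef_pos: [0.5869, -0.0137, 0.1382]
orientation: [-0.247, 1.558, 0.248]
force: [0.1, -0.4, 0.5]
grip_width: 0.0752
t 23.85 tcp [ 0.5869 -0.0137  0.1382] j [-0.0661  0.1831  1.8961  0.0005  1.0643 -0.382 ] w 0.07515121261882524 F [ 0.1069 -0.3544  0.5296]
small_narrow_mid [317. 232.] 0.62 [ 0.5854 -0.014 ] shift [ 0.   0.2 -1.5]
 trace [313. 244.] 0.83 1970
```

View pics/w10.png

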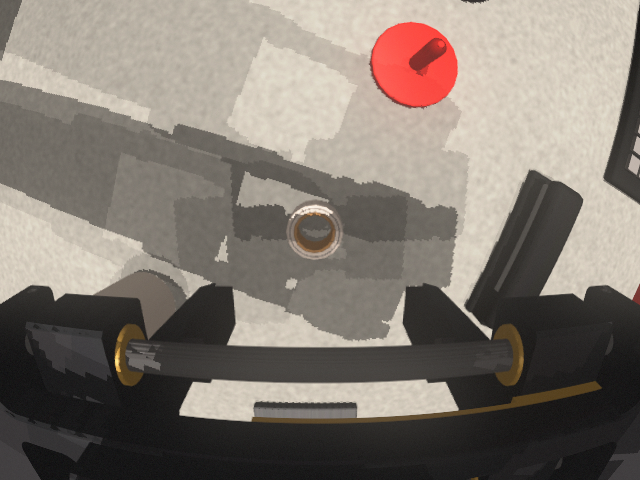

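The small narrow roll is at (315,232), clear of the stapler and cup. Grip it.

```bash
python3 -m pendant '75 20 1 -2 0;75 30 0 0 0;75 30 0 0 0;75 28 0 0 0;75 14 0 0 0;75 6 0 0 0;75 4 0 0 0;75 0 0 0 0;75 0 0 0 0;36 0 0 0 0;36 0 0 0 0;36 0 0 0 0;36 0 0 0 0;36 0 0 0 0;36 0 0 0 0' 20
python3 -m pendant '36 -10 0 0 0;36 -25 0 0 0;36 -30 0 0 0;36 -30 0 0 0;36 -30 0 0 0;36 -10 0 0 0;36 0 15 8 0;36 0 28 15 0;36 0 28 15 0;36 0 28 15 0;36 0 28 15 0;36 0 25 15 0;36 0 15 15 0;36 0 0 9 0;36 0 0 0 0;36 0 0 0 0;36 0 0 0 0;36 0 0 0 0'
python3 -c "
from h import *
wlook('round_stand',0,'w11');print(delta([.6315,.2365,.0246]))"
```

```text
time_s: 25.25
eef_pos: [0.5857, -0.0137, 0.0076]
orientation: [-0.248, 1.556, 0.248]
force: [0.7, 0.3, 1.6]
grip_width: 0.0409
time_s: 26.75
eef_pos: [0.6348, 0.177, 0.1419]
orientation: [-0.247, 1.558, 0.247]
force: [0.4, 0.0, -0.2]
grip_width: 0.0411
t 26.75 tcp [0.6348 0.177  0.1419] j [ 0.2342  0.307   1.7339 -0.0003  1.1017 -0.0805] w 0.041052292813865084 F [ 0.3942  0.0329 -0.2427]
round_stand [280. 270.] 0.9 [0.6158 0.1329] shift [  0.  -36.  -31.7]
round_stand [342. 158.] 0.59 [0.6347 0.2347] shift [-0.  54.9 17.8]
 trace [270. 258.] 0.81 2737
 trace [336. 150.] 0.74 3669
[117.7  57.3  15. ]
```

View pics/w11.png

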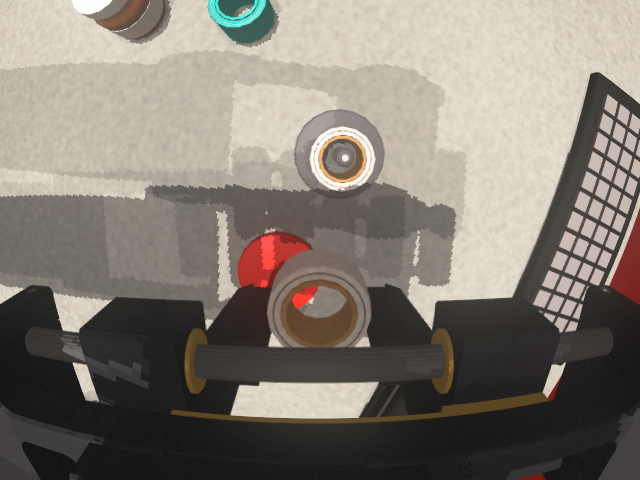

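The small wide roll sits on the round stand at (342,159) with the post tip in its bore at (344,157).

```bash
python3 -c "
from h import *
s=arm.read_state()
for uv,z in(((344,157),.07),((342,159),.054),((320,313),.158)): p=at('wrist',uv,z,s);print(p,delta(p,s))"
```

```text
[0.6311 0.2381 0.07  ] [72.3 58.9 15.1]
[0.6316 0.2362 0.054 ] [88.3 57.  14.9]
[0.6348 0.181  0.158 ] [-15.7   3.5   0.9]
```

```bash
python3 -m pendant '36 0 16 4 0;36 0 24 6 0;36 0 15.5 4.3 0;36 0 0 0 0;36 0 0 0 0;36 15 0 0 0;36 16 0 0 0;36 0 0 0 0;36 0 0 0 0;36 0 0 0 0'
python3 -c "
from h import *
wlook('round_stand',0,'w12')"
```

```text
time_s: 27.73
eef_pos: [0.6319, 0.2352, 0.1117]
orientation: [-0.248, 1.556, 0.248]
force: [1.4, -0.2, 0.0]
grip_width: 0.041
t 27.7333 tcp [0.6319 0.2352 0.1117] j [ 0.3196  0.3612  1.722  -0.0002  1.0582  0.0038] w 0.04095605986970659 F [ 1.3688 -0.1809  0.0084]
round_stand [258. 345.] 0.84 [0.6138 0.1344] shift [  0.  -90.3 -48.5]
round_stand [316. 302.] 0.74 [0.6458 0.1862] shift [  0.  -50.9  -2. ]
round_stand [318. 237.] 0.69 [0.6317 0.2352] shift [-0.  -0.  -0.2]
 trace [253. 388.] 0.72 412
 trace [325. 210.] 0.59 3303
```

View pics/w12.png

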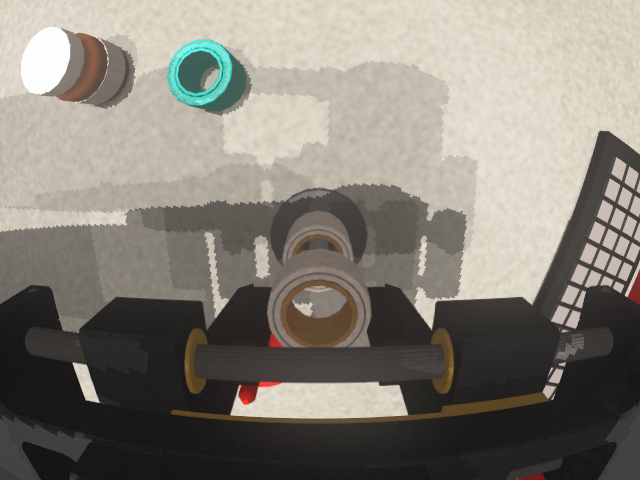

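The lower roll's bore is at (317,243), in line with the held one. Lower it.

```bash
python3 -m pendant '36 8 0 0 0;36 12 0 0 0;36 12 0 0 0;36 10 0 0 0;36 7.5 0 0 0;36 0 0 0 0;36 0 0 0 0;36 0 0 0 0;36 0 0 0 0'
python3 -c "
from h import *
wlook('small_narrow_mid',.066,'w13')"
```

```text
time_s: 28.63
eef_pos: [0.6313, 0.2355, 0.061]
orientation: [-0.248, 1.557, 0.248]
force: [0.1, 1.2, -0.1]
grip_width: 0.0407
t 28.6333 tcp [0.6313 0.2355 0.061 ] j [0.3201 0.4141 1.7533 0.     0.9751 0.0038] w 0.040681405256699554 F [ 0.0953  1.2044 -0.0879]
small_narrow_mid [320. 305.] 0.79 [0.6316 0.2376] shift [-0.   1.8  0.9]
 trace [319. 323.] 0.91 7243
 trace [323. 251.] 0.66 2105
```

View pics/w13.png

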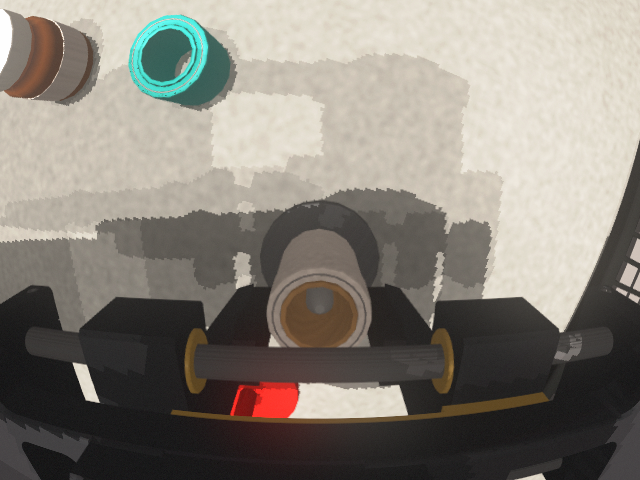

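The post tip is in the bore at (320,300). Release, retreat and check.

```bash
python3 -m pendant '46 0 0 0 0;54 0 0 0 0;62 0 0 0 0;62 -10 0 0 0;62 -25 0 0 0;62 -30 0 0 0;62 -30 0 0 0;62 0 -20 0 0;62 0 -30 0 0;62 0 -30 0 0;62 0 -20 0 0;62 0 0 0 0;62 0 0 0 0;62 0 0 0 0;62 0 0 0 0;62 0 0 0 0'
python3 -c "
from h import *
s=vision.grab_frame('scene');t=vision.grab_frame('top')
a=cv2.resize(s[185:335,90:540],None,fx=1.77,fy=1.77,interpolation=3);b=cv2.resize(t[140:345,90:560],(a.shape[1],300),interpolation=3)
save(np.vstack([a,b]),'fin')
for n in ['tape_mid','jar_mid','cup_mid','stapler_mid']: print(n,[(np.round(m['xy']),at('top',m['xy'],Z[n])[:2]) for m in (finder.mark_of(n,'top'))[:1]])
for n,z in [('small_narrow_mid',.066),('big_narrow_mid',.066)]: print(n,[(m['xy'],m['score'],at('top',m['xy'],z)[:2]) for m in finder.mark_of(n,'top')])
"
```

```text
time_s: 30.12
eef_pos: [0.6623, 0.1418, 0.1568]
orientation: [-0.249, 1.557, 0.249]
force: [0.1, 0.5, -0.6]
grip_width: 0.0618
tape_mid [(array([465., 319.]), array([ 0.4435, -0.2834]))]
jar_mid [(array([440., 217.]), array([ 0.6452, -0.2369]))]
cup_mid [(array([388., 312.]), array([ 0.457 , -0.1251]))]
stapler_mid [(array([308., 168.]), array([0.7525, 0.0257]))]
small_narrow_mid []
big_narrow_mid [([440.5, 215.3], 0.59, array([ 0.6413, -0.2309]))]
```

View pics/fin.png

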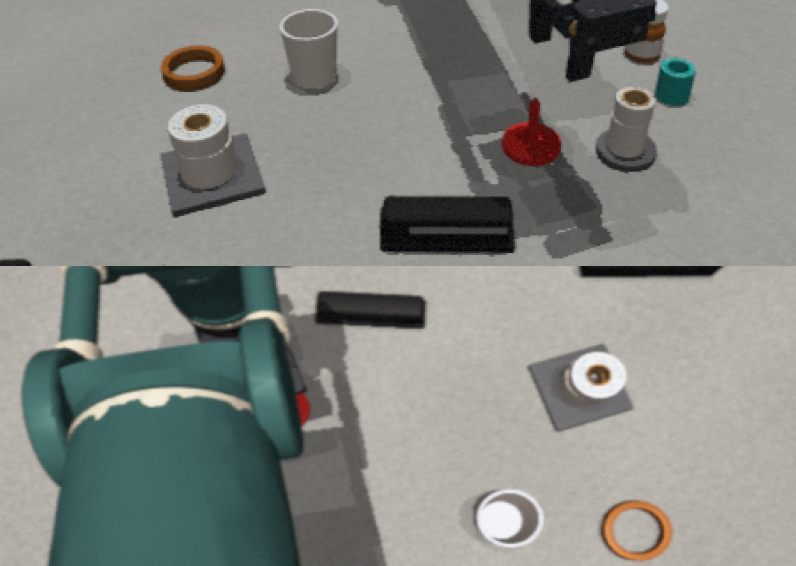

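Both stacks stand flat, at (205,145) and (630,125) in the picture. The bystanders are where they were, and the gripper is clear.

```bash
python3 -c "
from plant import hand_in
print(hand_in())"
```

```text
the job is handed in; nothing more can be done
None
```

All four rolls are racked, and I handed the job in at about 30 s of robot time. The big wide roll with the big narrow one on top is on the square stand. The small wide roll with the small narrow one on top is on the grey round stand.

**Seating:** The last scene picture shows both stacks upright and flat on their stands. While placing each narrow roll, I saw the post tip inside its bore. The gripper was open and clear of everything at hand-in.

**Bystanders:** The tape, cup and stapler were found within about 5 mm of their first positions. The turquoise roll and red stand were not touched.

**Checks that failed or disagreed:**
- In the last top view the arm hid the jar and the round stand. The network marked the stacked big rolls as the jar and did not find the small narrow roll. I checked those by eye in the scene and wrist pictures instead; the jar shows upright there, partly behind the gripper.
- One wrist measurement put the seated big wide roll about 6 mm off the post axis, which is within the 7 mm of play between bore and post.

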